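# Feel along the jig fence and press its hidden release

## Robot

A 7-joint arm with a two-finger parallel gripper is mounted at the origin on the work surface. World frame = base frame: x ahead of the robot, y to its left, z up, the work surface at z = 0. Lengths are in mm, angles in rad, forces in N, time in s.
With the tool pointing down it reaches from about 425 to 875 mm from the base axis. Payload 9.9 kg.
Tool frame: the origin (TCP) lies between the finger pads; the fingertips stand 14 mm ahead of it and the grasp point (between the pads) lies 5 mm behind it (manip.tip_extent is the distance from the TCP to the fingertips, in mm); z points along the fingers, x is the direction in which the jaws open and shut, and the axes are right-handed (so a half turn about z gives the same grasp; the last joint's range is limited). The gripper opens to 85 mm and grips with 20 to 120 N. Pads are 22 mm wide; open, the fingers measure 114 mm over their backs; the gripper's body (76 mm by 85 mm) begins 54 mm behind the grasp point. The pads swing forward as they close: fully open they stand 13 mm farther back than shut.
Start: joints at [-1.395, 0.576, 0.025, 1.437, -0.015, 1.129, -0.057], TCP at [173.391, 652.353, 245.289] pointing down, gripper open.
Joint ranges: [-2.76, 2.76], [-0.34, 2.15], [-1.52, 1.57], [0.19, 2.46], [-1.09, 4.23], [0.17, 1.99], [-2.82, 2.82]. Speed limits (rad/s): [2.22, 2.22, 3.01, 3.01, 3.14, 3.14, 3.14].

## Interface

Orientations are given as a rotation vector (axis times angle).
In Python, from plant import manip gives the robot as it stands. The module is installed in compiled form; this text tells all that it offers.
- The arm moves only by the tool jog_arm, never from a script. Its argument "motion" is one flat list of numbers, 7 for each row, row after row: the shift along the world's x, y, z in mm, then the turn, a rotation vector about the world's x, y, z in rad, then the opening, from 0 (shut) to 1 (fully open). In form: [dx, dy, dz, ax, ay, az, fingers, dx, dy, dz, ax, ay, az, fingers, ...]. A call has exactly 5 rows; each row is the pose to reach, as a shift and turn from the pose commanded when the call began; what a row does not reach only later rows make up. A row lasts 1/12 s, in which the tool goes at most 41.7 mm and 7.16 degrees, less where a joint would pass 70% of its speed; a pose out of reach is approached as far as the arm can. A call with a gripper value outside its range is refused whole. The fingers move at their own pace and stop on an object; "force" is the grip in N (left out, the last holds). Time passes only in rows, so rows that repeat a pose let the fingers close, or fill a call up. It gives the time, the measured TCP pose, the force and the opening at its end, in the units of the state.
- manip.state(): the state, without advancing time (a new reading comes with each control period).
- manip.snapshot(name): name is "scene" or "top" or "wrist"; returns a dict with "image" (420x560x3 uint8, red, green, blue), "fx", "fy", "cx", "cy" (pixels), "k1" (the pictures are not rectified: a ray, as slopes to the right and down, at radius r is drawn at 1 + k1 r^2 times it, then the intrinsics apply), "rvec" (rotation vector, rad) and "tvec" (3), from world to camera coordinates, as OpenCV has them. Camera axes: x right, y down, z forward; pixel columns grow to the right and rows downward; lengths in mm; the calibration is good to about 2 mm. A picture is of the moment at which its call begins. There is no depth.
- manip.finish_job(): hands the job in, once; it reports no verdict.
The state is a dict: "clock": time; "joint_pos": joint angles; "qd": joint speeds; "joint_torque": joint torques, N m; "ee_pos": TCP position; "tool_rot": TCP orientation; "wrist_force": force on the tool from outside, world axes, zero at the start; "moment": the same for the moment, N m; "gripper_width": opening from 0.0 (shut) to 1.0 (fully open).
Only numpy, scipy, OpenCV 4.12 (cv2) and the standard library are available. Lean on these libraries where they do the work, as an engineer would, in place of code of your own. Each camera call takes 0.05 s, during which the arm holds its last target. There are 200 camera calls.

## Task

Free the glued table leg in the plywood jig: set a fingertip down on the top edge of the fence at either outer end, slide or feel your way along the edge towards the middle until you find the shallow notch, and press the release key inside it fully down, so that the clamp arms lift. Only touch and press: do not pick up or shift the leg, the two loose wooden feet or the glue bottle. Finish with the hand clear.

Things in the scene. Friction and masses are not known exactly. Their poses are not given: they have to be found in the camera images.
- jig: The gluing jig: a fixed plywood base 230 x 380 x 18 mm with an upright plywood fence 15 mm thick and 340 mm long along y; the fence's straight, level top edge lies 100 mm above the bench. Origin: on the bench under the fence's middle. x points across the fence to the clamp side, z up. The base spans x from -85 to 145 mm. Beside the fence, from 75 mm above the bench up, the air is free for 30 mm.
- fence_ends: The two outer end sections of the fence's top edge, spanning y from -170 to -125 mm and from 125 to 170 mm. Origin: middle of the fence's length and thickness, at the height of the top edge; x across the fence to the clamp side, y along it, z up. Plain plywood, fixed and rigid (force climbs fast once touched): touch it slowly.
- fence_run: The next sections of the same edge (same origin and axes): y from -125 to -68 and 68 to 125 mm. Between them the edge runs on, flush within 0.5 mm, as a plywood strip, fixed during the job, with one notch in it: 44 mm long, open above and to both sides, centre somewhere between y = -45 and 45 mm, to be felt or seen. The edge has no other gap.
- release (a joint): The release key: a plywood block of the same colour nearly filling the notch, 41 mm along the edge, 14 mm thick, its top 6 mm below the fence's top edge. Value: metres pushed straight down, 0 at the start, 0.010 at its stop (top 16 mm below the edge). Takes about 6 to 8 N to move; no return spring, it stays where it is left.
- clamp (a joint): Hinge of the clamp: a steel shaft along the fence, 108 mm to its +x side, 65 mm above the bench, with two arms reaching back over the leg. Value in rad: 0 closed, grows as the arms lift; the release drives it, 0.55 with the key at its stop. Lifted arms stay below 105 mm above the bench and 38 mm or more from the fence's mid-plane.
- leg: The glued table leg lying loose in two cradles along the fence, 55 mm to its +x side, axis 39 mm above the bench: dark steel tube 18 mm in diameter with a wooden foot (32 mm diameter, 40 mm long) at its +y end, 330 mm in all, about 300 g. Origin on its axis, 150 mm from the bare end; y runs along it.
- foot_a: Loose round wooden foot, 32 mm in diameter and 40 mm high, standing on the jig base on the -x side of the fence. Origin: centre of its underside. Leave it alone.
- foot_b: The second loose wooden foot, same size, also on the -x side of the fence. Leave it alone.
- glue: White glue bottle, 54 mm in diameter and 125 mm high, standing on the bench to the left of the jig. Origin: centre of its underside. Leave it alone.

How it is judged:
By the outcome, as a careful person would: the job done as asked, in the order asked, and still so for the second after the job is handed in, with the robot touching nothing.
It also fails if it takes over 58 s, if anything falls off the work surface, if the arm or the gripper's body presses on something with over 40 N, if the wrist force passes 120 N, or if a joint passes its speed limit or range.

## Working session

There is one attempt and no reset: what is moved stays moved. The work goes in short steps, Python scripts to look and compute and a tool call to move; the robot and the scene stay as the last step left them, time stands still between calls to the robot, and variables do not carry over. Pictures are saved under pics/ and viewed, about 8 in all and at most 12, crops included, and the job is handed in when it is done.

Besides the shell and the picture viewer there is one more tool, called after "Emit:" by a JSON object that holds its "fn" and its "kwargs". jog_arm: Moves the arm, as the interface text tells. Its arguments: {"type":"object","properties":{"motion":{"type":"array","items":{"type":"number"}},"force":{"type":"number"}},"required":["motion"]}

```bash
mkdir -p pics
cat > h.py <<'E'
from plant import manip
import numpy as np, cv2
def snap(n,f):
    s=manip.snapshot(n); np.save('pics/'+f+'.npy',{k:v for k,v in s.items()},allow_pickle=True)
    cv2.imwrite('pics/'+f+'.png',s['image'][:,:,::-1]); return s
def load(f): return np.load('pics/'+f+'.npy',allow_pickle=True).item()
def ray(s,u,v):
    x,y=(u-s['cx'])/s['fx'],(v-s['cy'])/s['fy']; a,b=x,y
    for _ in range(20):
        g=1+s['k1']*(a*a+b*b); a,b=x/g,y/g
    R=cv2.Rodrigues(np.array(s['rvec'],float))[0]
    return -R.T@np.array(s['tvec'],float).ravel(), R.T@np.array([a,b,1.])
def onz(s,u,v,z):
    c,d=ray(s,u,v); return (c+d*(z-c[2])/d[2]).round(1)
E
python3 - <<'E'
from h import *
print(manip.state())
for n in('top','scene'):
    s=snap(n,n+'0'); print(ray(s,280,210),s['fx'],s['k1'])
a=cv2.imread('pics/top0.png');cv2.imwrite('pics/top0b.png',cv2.resize(a,(800,600)))
E
```

```text
{'clock': 0.0, 'joint_pos': array([-1.39481266,  0.57651117,  0.02480571,  1.43792643, -0.01500119,
        1.1289864 , -0.05651906]), 'qd': array([-4.02415024e-04, -7.07261816e-04, -4.74821087e-04,  6.42804571e-04,
        1.00406986e-03,  8.15298326e-05, -8.12564290e-05]), 'joint_torque': array([ 8.81140368e-04, -7.65761733e+01,  2.25123927e+00, -2.85960925e+01,
        1.55463873e-02,  1.28078126e-02,  2.38453822e-06]), 'ee_pos': array([173.24845202, 651.93752583, 244.44934332]), 'tool_rot': array([ 2.48958366e+00,  1.91440639e+00, -1.98840110e-03]), 'wrist_force': array([-0.12134835,  0.32905869,  0.49993368]), 'moment': array([ 0.00989625, -0.05996811,  0.01390439]), 'gripper_width': 1.000050179678218}
(array([365.01418583, 125.68508144, 963.7657645 ]), array([ 1.64447909e-01,  2.71315138e-04, -9.86419490e-01])) 448.50603638991697 -0.0887020545464976
(array([ 928.39357249, -173.77385002,  884.43896749]), array([-0.39416736,  0.36126658, -0.84529116])) 496.800195756578 0.010808602992570252
```

View pics/top0.png

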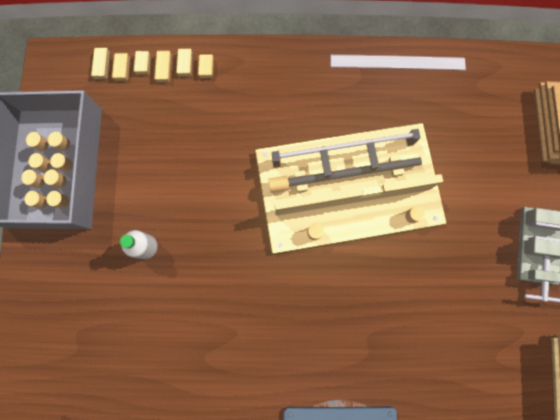

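View pics/scene0.png

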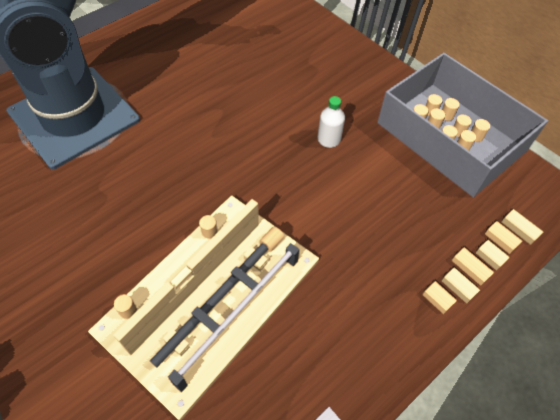

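The top view shows the jig with the fence running from about (276,208) to (441,181). In the scene view it runs from (255,207) to (125,345). There is a notch-like mark near (385,187) in the top view and (180,275) in the scene view, so I'll zoom in on both.

Run:
```python
from h import *
a=cv2.imread('pics/top0.png')[165:225,265:450];b=cv2.imread('pics/scene0.png')[190:360,110:280]
a=cv2.resize(a,None,fx=4,fy=4,interpolation=cv2.INTER_CUBIC);b=cv2.resize(b,(340,340),interpolation=cv2.INTER_CUBIC)
c=np.zeros((590,760,3),np.uint8);c[:240,:740]=a;c[245:585,:340]=b;cv2.imwrite('pics/z1.png',c)
s=load('top0')
for p in [(276,208),(441,181),(385,187),(258,150),(425,126),(444,222),(272,251)]:print(p,onz(s,*p,100),onz(s,*p,18))
```

```text
(276, 208) [512.9 133.8 100. ] [527.  134.5  18. ]
(441, 181) [ 570.  -195.6  100. ] [ 589.5 -226.1   18. ]
(385, 187) [556.7 -81.7 100. ] [ 574.8 -101.4   18. ]
(258, 150) [630.5 170.8 100. ] [655.7 175.1  18. ]
(425, 126) [ 685.2 -169.5  100. ] [ 715.6 -197.5   18. ]
(444, 222) [ 487.3 -197.   100. ] [ 498.9 -227.7   18. ]
(272, 251) [429.  140.7 100. ] [435.  142.2  18. ]
```

View pics/z1.png

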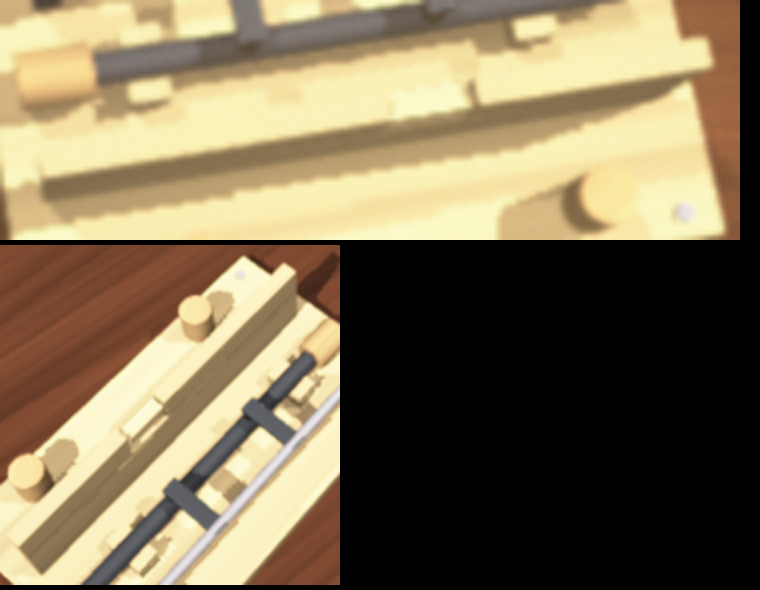

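Run:
```python
from h import *
s=load('top0');t=load('scene0');print(manip.tip_extent)
th=np.radians(9.7);O=np.array([547,-32.]);R=np.array([[np.cos(th),-np.sin(th)],[np.sin(th),np.cos(th)]])
def J(s,u,v,z): p=onz(s,u,v,z)[:2]; return p,(R.T@(p-O)).round(1)
for n,u,v,z in [('endL near',276.3,209.5,100),('endR near',443.3,181.5,100),('endR far',442,174.5,100),('key L',363,190,94),('key R',382.5,189,94),('notchRwall',383.5,191,100),('notch R top',384,185,100)]:print(n,*J(s,u,v,z))
f=lambda x,y:(110+x/2,190+(y-245)/2)
for n,p,z in [('end+y near',(283,264),100),('end+y far',(297,270),100),('end-y near',(8,543),100),('end-y far',(42,573),100),('key a',(157,400),94),('key b',(125,432),94),('notch+ top',(156,396),100),('notch+ far',(168,405),100)]:print(n,*J(t,*f(*p),z))
```

```text
14.0
endL near [510.  133.2] [ -8.6 169.1]
endR near [ 569.1 -200.3] [  -6.6 -169.6]
endR far [ 583.4 -198.5] [   7.8 -170.3]
key L [551.5 -38.8] [ 3.3 -7.5]
key R [553.9 -78. ] [ -0.9 -46.5]
notchRwall [548.5 -78.4] [ -6.3 -46. ]
notch R top [560.7 -79.9] [  5.4 -49.5]
end+y near [509.9 135.7] [ -8.3 171.6]
end+y far [523.7 141.5] [  6.3 174.9]
end-y near [ 575.3 -200.1] [  -0.4 -170.5]
end-y far [ 613.4 -192.1] [  38.5 -169. ]
key a [546.2 -36. ] [-1.5 -3.8]
key b [553.3 -74.4] [ -0.9 -42.9]
notch+ top [545.4 -35.5] [-2.2 -3.2]
notch+ far [559.2 -32.6] [11.9 -2.6]
```

Emit:
{"fn": "jog_arm", "kwargs": {"motion": [28,-30,0,0,0,-0.12,0,56,-60,0,0,0,-0.24,0,84,-90,0,0,0,-0.36,0,112,-120,0,0,0,-0.48,0,140,-150,0,0,0,-0.6,0]}}

```text
clock: 0.52
ee_pos: [314.3, 500.6, 245.1]
tool_rot: [2.948, 1.085, -0.001]
wrist_force: [1.7, 1.4, -0.0]
gripper_width: 0.295
```

Emit:
{"fn": "jog_arm", "kwargs": {"motion": [13,-34,0,0,0,-0.11,0,26,-68,0,0,0,-0.22,0,39,-102,0,0,0,-0.33,0,52,-136,0,0,0,-0.44,0,65,-170,0,0,0,-0.54,0]}}

```text
clock: 0.93
ee_pos: [378.5, 330.5, 245.1]
tool_rot: [3.131, 0.26, -0.001]
wrist_force: [0.2, 0.4, 0.1]
gripper_width: -0.004
```

Emit:
{"fn": "jog_arm", "kwargs": {"motion": [13,-34,0,0,0,0,0,26,-68,0,0,0,0,0,39,-102,0,0,0,0,0,52,-136,0,0,0,0,0,65,-170,0,0,0,0,0]}}

```text
clock: 1.35
ee_pos: [443.5, 160.7, 245.3]
tool_rot: [-3.13, -0.269, 0.0]
wrist_force: [-0.2, 0.9, 0.4]
gripper_width: -0.003
```

Emit:
{"fn": "jog_arm", "kwargs": {"motion": [13,-34,0,0,0,0,0,26,-68,0,0,0,0,0,39,-102,0,0,0,0,0,52,-136,0,0,0,0,0,65,-170,0,0,0,0,0]}}

```text
clock: 1.77
ee_pos: [508.5, -9.3, 245.2]
tool_rot: [-3.13, -0.269, 0.0]
wrist_force: [0.2, 0.3, 0.3]
gripper_width: 0.001
```

Emit:
{"fn": "jog_arm", "kwargs": {"motion": [16,-40,-10,0,0,0,0,32,-80,-20,0,0,0,0,48,-120,-40,0,0,0,0,64,-165,-60,0,0,0,0,64,-165,-60,0,0,0,0]}}

```text
clock: 2.18
ee_pos: [572.1, -177.6, 183.3]
tool_rot: [3.129, 0.262, -0.003]
wrist_force: [-1.7, 0.5, 0.6]
gripper_width: 0.001
```

Run:
```python
from h import *
s=snap('wrist','w1'); snap('scene','s1');st=manip.state();print(st['ee_pos'],st['wrist_force'],st['joint_pos'].round(2))
a=cv2.imread('pics/w1.png');b=cv2.imread('pics/s1.png')
cv2.imwrite('pics/z2.png',cv2.resize(np.hstack([a,b]),(800,300),interpolation=cv2.INTER_AREA))
```

```text
[ 571.54124464 -177.01585204  183.26981835] [ 0.38440191 -0.81084099 -0.2412979 ] [-0.05  0.56  0.43  1.74 -0.28  0.91  0.66]
```

View pics/z2.png

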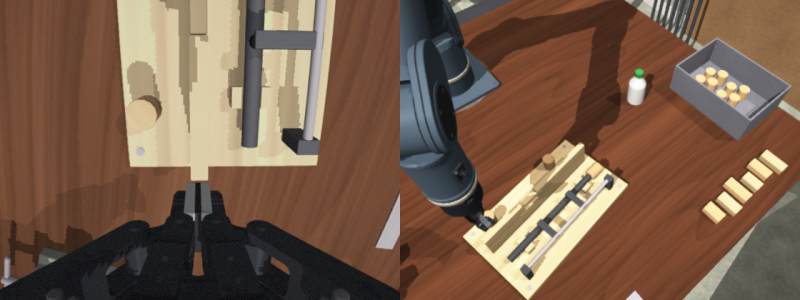

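The wrist view shows the fence end at about (190–209, 180), centred under the closed fingers, with the notch wall near (190–206, 35). I'll check this numerically.

Run:
```python
from h import *
s=load('w1')
for u,v in [(190,180),(209,180),(190,36),(206,36)]:
    p=onz(s,u*1.4,v*1.4,100)[:2];print(p)
th=np.radians(9.8);R=np.array([[np.cos(th),-np.sin(th)],[np.sin(th),np.cos(th)]])
g=cv2.cvtColor(cv2.imread('pics/w1.png'),cv2.COLOR_BGR2GRAY)
for v in (235,150,80): 
    d=np.diff(g[v].astype(int)); i=[k for k in range(240,310) if abs(d[k])>18]; print(v,[(k,d[k],(R.T@(onz(s,k,v,100)[:2]-[547,-32])).round(1)) for k in i])
```

```text
[ 569.2 -200.6]
[ 585.8 -197.8]
[550.4 -82.8]
[562.4 -80.7]
235 [(265, np.int64(21), array([  -7.2, -158.3])), (266, np.int64(80), array([  -6.6, -158.3])), (290, np.int64(-58), array([   8.3, -158.3])), (291, np.int64(-56), array([   9. , -158.3]))]
150 [(257, np.int64(-38), array([ -11.3, -105.1])), (258, np.int64(-26), array([ -10.6, -105.1])), (264, np.int64(34), array([  -7.1, -105.1])), (265, np.int64(35), array([  -6.6, -105.1]))]
80 [(249, np.int64(-23), array([-15. , -66.1])), (250, np.int64(-37), array([-14.4, -66.1])), (275, np.int64(41), array([ -0.5, -66.2]))]
```

Emit:
{"fn": "jog_arm", "kwargs": {"motion": [0,0,-15,0,0,0,0,0,0,-30,0,0,0,0,0,0,-45,0,0,0,0,0,0,-52,0,0,0,0,0,0,-58,0,0,0,0]}}

```text
clock: 2.7
ee_pos: [572.1, -171.5, 126.7]
tool_rot: [-3.129, -0.27, 0.001]
wrist_force: [-0.2, -0.1, 0.1]
gripper_width: 0.0
```

Emit:
{"fn": "jog_arm", "kwargs": {"motion": [0,0,-4,0,0,0,0,0,0,-8,0,0,0,0,0,0,-10,0,0,0,0,0,0,-10.5,0,0,0,0,0,0,-11,0,0,0,0]}}

```text
clock: 3.12
ee_pos: [572.6, -172.7, 116.6]
tool_rot: [3.13, 0.268, 0.001]
wrist_force: [-1.0, -0.6, 0.8]
gripper_width: 0.006
```

Emit:
{"fn": "jog_arm", "kwargs": {"motion": [0,0,-0.3,0,0,0,0,0,0,-0.6,0,0,0,0,0,0,-0.9,0,0,0,0,0,0,-1.2,0,0,0,0,0,0,-1.5,0,0,0,0]}}

```text
clock: 3.53
ee_pos: [572.4, -172.6, 114.8]
tool_rot: [-3.13, -0.268, -0.0]
wrist_force: [-0.2, 1.1, -0.8]
gripper_width: -0.002
```

Emit:
{"fn": "jog_arm", "kwargs": {"motion": [0,0,-0.2,0,0,0,0,0,0,-0.4,0,0,0,0,0,0,-0.6,0,0,0,0,0,0,-0.8,0,0,0,0,0,0,-1,0,0,0,0]}}

```text
clock: 3.95
ee_pos: [572.4, -172.6, 114.2]
tool_rot: [-3.13, -0.268, -0.0]
wrist_force: [-2.1, 1.8, 8.1]
gripper_width: 0.001
```

Emit:
{"fn": "jog_arm", "kwargs": {"motion": [0,0,-0.1,0,0,0,0,0,0,-0.2,0,0,0,0,0,0,-0.3,0,0,0,0,0,0,-0.4,0,0,0,0,0,0,-0.5,0,0,0,0]}}

```text
clock: 4.37
ee_pos: [572.4, -172.6, 114.1]
tool_rot: [-3.13, -0.268, -0.001]
wrist_force: [-2.4, 1.5, 11.9]
gripper_width: 0.002
```

Contact is firm at about 12 N on the -y end section. Now I'll slide towards the middle.

Emit:
{"fn": "jog_arm", "kwargs": {"motion": [-0.7,4,0.2,0,0,0,0,-1.4,8,0.2,0,0,0,0,-2,12,0.2,0,0,0,0,-2.7,16,0.2,0,0,0,0,-3.4,20,0.2,0,0,0,0]}}

```text
clock: 4.78
ee_pos: [569.8, -153.7, 114.2]
tool_rot: [3.128, 0.267, 0.003]
wrist_force: [0.8, -4.3, 5.2]
gripper_width: 0.002
```

Emit:
{"fn": "jog_arm", "kwargs": {"motion": [-0.7,4,0,0,0,0,0,-1.4,8,0,0,0,0,0,-2,12,0,0,0,0,0,-2.7,16,0,0,0,0,0,-3.4,20,0,0,0,0,0]}}

```text
clock: 5.2
ee_pos: [566.4, -133.6, 114.2]
tool_rot: [3.128, 0.267, 0.003]
wrist_force: [0.7, -4.6, 6.0]
gripper_width: 0.001
```

Emit:
{"fn": "jog_arm", "kwargs": {"motion": [-0.7,4,0,0,0,0,0,-1.4,8,0,0,0,0,0,-2,12,0,0,0,0,0,-2.7,16,0,0,0,0,0,-3.4,20,0,0,0,0,0]}}

```text
clock: 5.62
ee_pos: [563.1, -113.6, 114.2]
tool_rot: [3.128, 0.267, 0.004]
wrist_force: [0.1, -3.0, 5.8]
gripper_width: 0.002
```

Emit:
{"fn": "jog_arm", "kwargs": {"motion": [-0.7,4,0,0,0,0,0,-1.4,8,0,0,0,0,0,-2,12,0,0,0,0,0,-2.7,16,0,0,0,0,0,-3.4,20,0,0,0,0,0]}}

```text
clock: 6.03
ee_pos: [559.5, -93.5, 114.1]
tool_rot: [3.129, 0.267, 0.003]
wrist_force: [0.3, -3.2, 4.7]
gripper_width: -0.0
```

Emit:
{"fn": "jog_arm", "kwargs": {"motion": [-0.5,3,0,0,0,0,0,-1,6,0,0,0,0,0,-1.5,9,0,0,0,0,0,-2,12,0,0,0,0,0,-2.6,15,0,0,0,0,0]}}

```text
clock: 6.45
ee_pos: [556.8, -78.3, 113.9]
tool_rot: [3.129, 0.267, 0.002]
wrist_force: [-0.3, -3.5, 4.5]
gripper_width: 0.004
```

Emit:
{"fn": "jog_arm", "kwargs": {"motion": [-0.2,1,0,0,0,0,0,-0.3,2,0,0,0,0,0,-0.5,3,0,0,0,0,0,-0.7,4,0,0,0,0,0,-0.8,5,0,0,0,0,0]}}

```text
clock: 6.87
ee_pos: [555.8, -73.2, 113.8]
tool_rot: [3.129, 0.268, 0.002]
wrist_force: [-0.1, -3.5, 4.7]
gripper_width: 0.002
```

Emit:
{"fn": "jog_arm", "kwargs": {"motion": [-0.2,1,0,0,0,0,0,-0.3,2,0,0,0,0,0,-0.5,3,0,0,0,0,0,-0.7,4,0,0,0,0,0,-0.8,5,0,0,0,0,0]}}

```text
clock: 7.28
ee_pos: [554.2, -67.1, 113.2]
tool_rot: [-3.13, -0.269, 0.001]
wrist_force: [-0.0, -0.0, -0.5]
gripper_width: -0.002
```

Emit:
{"fn": "jog_arm", "kwargs": {"motion": [-0.2,1,0,0,0,0,0,-0.3,2,0,0,0,0,0,-0.5,3,0,0,0,0,0,-0.7,4,0,0,0,0,0,-0.8,5,0,0,0,0,0]}}

```text
clock: 7.7
ee_pos: [553.7, -62.5, 113.5]
tool_rot: [-3.13, -0.268, 0.0]
wrist_force: [-0.9, 0.1, 0.4]
gripper_width: 0.002
```

The force dropped to zero, so the tip has left the edge and is over the notch, where vision put it. I'll centre it, then press.

Emit:
{"fn": "jog_arm", "kwargs": {"motion": [-0.5,2,0,0,0,0,0,-1.1,4.5,0,0,0,0,0,-1.1,4.5,-1.5,0,0,0,0,-1.1,4.5,-3,0,0,0,0,-1.1,4.5,-4.5,0,0,0,0]}}

```text
clock: 8.12
ee_pos: [552.7, -58.1, 108.8]
tool_rot: [3.13, 0.268, -0.0]
wrist_force: [0.8, -0.3, -0.4]
gripper_width: -0.001
```

Emit:
{"fn": "jog_arm", "kwargs": {"motion": [0,0,-0.5,0,0,0,0,0,0,-1,0,0,0,0,0,0,-1.5,0,0,0,0,0,0,-2,0,0,0,0,0,0,-2.5,0,0,0,0]}}

```text
clock: 8.53
ee_pos: [552.6, -58.2, 106.8]
tool_rot: [-3.13, -0.268, -0.0]
wrist_force: [-2.0, 0.8, 5.5]
gripper_width: 0.002
```

Emit:
{"fn": "jog_arm", "kwargs": {"motion": [0,0,-0.8,0,0,0,0,0,0,-1.6,0,0,0,0,0,0,-2.4,0,0,0,0,0,0,-3.2,0,0,0,0,0,0,-4,0,0,0,0]}}

```text
clock: 8.95
ee_pos: [552.6, -58.2, 102.8]
tool_rot: [-3.13, -0.268, 0.0]
wrist_force: [-2.3, 0.6, 5.7]
gripper_width: -0.006
```

Emit:
{"fn": "jog_arm", "kwargs": {"motion": [0,0,-0.8,0,0,0,0,0,0,-1.6,0,0,0,0,0,0,-2.4,0,0,0,0,0,0,-3.2,0,0,0,0,0,0,-4,0,0,0,0]}}

```text
clock: 9.37
ee_pos: [552.6, -58.2, 98.8]
tool_rot: [-3.13, -0.268, -0.0]
wrist_force: [-2.1, 0.3, 5.1]
gripper_width: -0.0
```

Emit:
{"fn": "jog_arm", "kwargs": {"motion": [0,0,-0.3,0,0,0,0,0,0,-0.6,0,0,0,0,0,0,-0.9,0,0,0,0,0,0,-1.2,0,0,0,0,0,0,-1.5,0,0,0,0]}}

```text
clock: 9.78
ee_pos: [552.7, -58.3, 98.0]
tool_rot: [-3.13, -0.268, -0.001]
wrist_force: [-5.1, 1.7, 18.6]
gripper_width: -0.001
```

The key is at its stop: z is 98.0 as expected, and the force has climbed to 18.6 N. I'll hold briefly, then retract straight up.

Emit:
{"fn": "jog_arm", "kwargs": {"motion": [0,0,-0.4,0,0,0,0,0,0,-0.4,0,0,0,0,0,0,-0.4,0,0,0,0,0,0,-0.4,0,0,0,0,0,0,-0.4,0,0,0,0]}}

```text
clock: 10.2
ee_pos: [552.6, -58.2, 98.0]
tool_rot: [-3.129, -0.268, -0.001]
wrist_force: [-6.5, 0.5, 20.3]
gripper_width: -0.001
```

Emit:
{"fn": "jog_arm", "kwargs": {"motion": [0,0,3,0,0,0,0,0,0,10,0,0,0,0,0,0,25,0,0,0,0,0,0,50,0,0,0,0,0,0,80,0,0,0,0]}}

```text
clock: 10.62
ee_pos: [551.8, -58.2, 176.6]
tool_rot: [3.13, 0.268, -0.005]
wrist_force: [1.1, 0.6, 0.3]
gripper_width: 0.002
```

Emit:
{"fn": "jog_arm", "kwargs": {"motion": [-10,-10,25,0,0,0,0,-20,-30,40,0,0,0,0,-30,-60,60,0,0,0,0,-40,-90,70,0,0,0,0,-40,-120,70,0,0,0,0]}}

```text
clock: 11.03
ee_pos: [511.8, -180.0, 249.5]
tool_rot: [3.129, 0.268, 0.005]
wrist_force: [1.2, 0.1, 0.2]
gripper_width: -0.002
```

Emit:
{"fn": "jog_arm", "kwargs": {"motion": [0,-30,0,0,0,0,0,0,-60,0,0,0,0,0,0,-90,0,0,0,0,0,0,-90,0,0,0,0,0,0,-90,0,0,0,0,0]}}

```text
clock: 11.45
ee_pos: [511.9, -270.3, 246.7]
tool_rot: [3.13, 0.262, -0.001]
wrist_force: [0.3, 1.3, 0.1]
gripper_width: 0.003
```

Run:
```python
from h import *
snap('top','t2');snap('scene','s2');st=manip.state();print(st['ee_pos'],st['wrist_force'],st['qd'].round(3))
f=lambda n:cv2.imread(f'pics/{n}.png')
z=lambda n,a:cv2.resize(f(n)[a[0]:a[1],a[2]:a[3]],(400,300),interpolation=cv2.INTER_CUBIC)
A=(110,260,250,450);B=(190,400,90,370)
cv2.imwrite('pics/z3.png',np.vstack([np.hstack([z('top0',A),z('t2',A)]),np.hstack([z('scene0',B),z('s2',B)])]))
```

```text
[ 512.72349978 -267.43101473  246.49760025] [-0.53275444  0.24504044  0.69679964] [-0.019 -0.004 -0.009  0.007 -0.    -0.001  0.001]
```

View pics/z3.png

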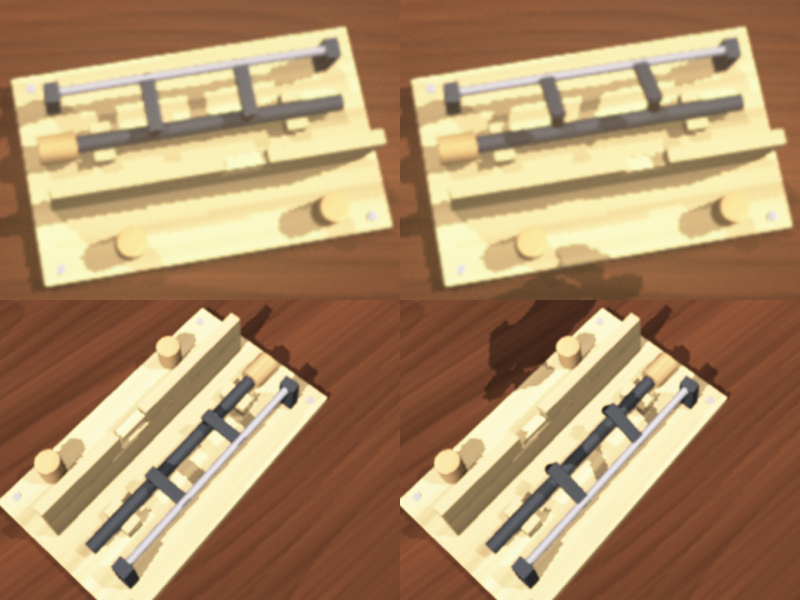

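The before/after crops show both clamp arms lifted, for example at (555,100) and (650,85) in the top view. The key sits deeper at (640,160), and the leg and both feet are where they were. The hand is clear, so I'll hand in.

```bash
python3 -c "
from plant import manip
print(manip.finish_job())"
```

```text
the job is handed in; nothing more can be done
None
```

I pressed the release key fully down and the clamp arms lifted. I handed the job in at about 11.6 s.

- **Finding the notch:** I set the closed fingertips down on the -y end of the fence at up to about 12 N. I then slid them along the edge at about 5 N until the force dropped at the notch, about 27 mm to the -y side of the middle. That agrees with where the cameras put it.
- **Pressing the key:** The key moved at about 5–6 N, at or just under the 6 to 8 N you gave. It reached its stop with the TCP at z = 98.0 mm, which puts the key top 16 mm below the edge. The force there rose to about 20 N.
- **Last checks:** The before and after pictures show both clamp arms raised and the key lower, with the leg and both loose feet where they were. I did not compare the glue bottle, but the hand never went near it. The hand is well clear of the jig, and the wrist force reads about zero.

No check failed. I judged the arm lift by eye from the pictures and did not measure the angle.

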